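# Uncover the pocket block and seat the brass die blank

## Task

Get the die blank ready for punching: lift the green folded dust cover off the pocket block by its wooden handle and hang it astride the horizontal bar, square and about level, then seat the brass blank fully home in the block's pocket, flat, with its tab in the tab slot. Lower both with the gripper rather than dropping them, and leave the hammer, bowl, brass disc and red box where they are.

Things in the scene. Friction and masses are not known exactly. Their poses are not given: they have to be found in the camera images.
- fixture: Fixed steel pocket block 64 (x) x 110 (y) x 40 mm high on a blue flange 90 x 138 x 8 mm. Origin: centre of its underside, z up. Open pocket in its top, 10 mm deep, no chamfer: rectangle 43 (x) x 47 (y) mm centred on the block, plus on its +y side a tab slot 19 mm wide (x), from y = 23.5 to 37.5 mm. Hidden by the cover at the start. Yaw within 0.4 rad of 0.
- pocket (a point): Centre of the rectangular pocket's floor, 30 mm above the bench, 10 mm below the block's top face. Axes as the block's.
- pocket_tab (a point): Point on the floor of the tab slot, 30 mm from the pocket centre along the block's +y.
- cover: Loose green sheet-metal dust cover, 0.2 kg, 3 mm sheet: inverted V, ridge 100 mm long along y. Sides slope down 35 deg to 36 mm from the ridge plane, then vertical weighted skirts to 48 mm below the origin. Origin: inside of the ridge, mid-length, z up. It starts astride the block, ridge along the block's y, origin 62 mm above the bench; hung, its origin is 9.8 mm above the bar's axis.
- handle (a point): Top centre of the cover's wooden handle: a fin on the ridge 10 mm thick (cover x), 46 mm long (y), its top 32 mm above the cover's origin. Beside it the sheet's outside is at most 4 mm above that origin.
- stand: Fixed hanging bar: round steel bar, 16 mm diameter, along its y, axis 150 mm above the bench, on two 14 mm posts at y = -100 and +100 mm (round feet 52 mm across). Origin on the bench below the bar's middle. It is left or right of the block, the blank on the other side. Yaw within 0.35 rad of 0.
- bar (a point): Middle of the bar, on its axis, 150 mm above the bench. Axes as the stand's: y along the bar.
- blank: Loose brass die blank, 0.26 kg, flat on the bench: base 40 (x) x 44 (y) x 10 mm high; tab 16 mm wide (x), 10 mm high, from y = 22 to 36 mm; a raised pad on the base to grip it by. Origin: centre of the base's underside, z up. Clearance in the pocket 1.5 mm all round; seated, its base is flush with the block's top. Yaw within 1 rad of 0.
- pad (a point): Top centre of the blank's raised pad, which is 24 (x) x 34 (y) mm, centred on the base, from 10 to 26 mm above the underside.
- blank_tab (a point): Point at underside height in the tab, 30 mm from the blank's origin along its +y.
- hammer: Bystander: hammer lying on the bench beyond the block, 240 mm long.
- bowl: Bystander: steel bowl, 80 mm across, 35 mm high, between robot and block.
- disc: Bystander: round brass disc, 48 mm across, 8 mm high, flat on the bench.
- punchbox: Bystander: red plastic box 50 x 90 x 28 mm high.
Not all that is in view belongs to the job. What is meant by the cover is not black or pink, and is the smaller of those in its own colour.

How it is judged:
On the way, in this order (a step that is already met when the one before it is completed fails the run):
1. the cover hangs astride the bar, released and still (x of cover in the frame of bar between -0.007 and 0.007 m and y of cover in the frame of bar between -0.05 and 0.05 m and z of cover in the frame of bar between 0.005 and 0.015 m and angle between cover's own z axis and vertical below 0.3 rad and angle between the y axis of cover and the y axis of bar, either way round below 0.2 rad and linear speed of cover below 0.03 m/s and contact force between the fingers and cover below 0.1 N), for 0.2 s.
2. the blank sits fully home in the pocket, tab in the slot, released and still, the cover still on the bar (all of step 1 and horizontal distance between blank and pocket below 0.004 m and horizontal distance between blank_tab and pocket_tab below 0.004 m and z of blank in the frame of pocket between -0.003 and 0.002 m and angle between the z axis of blank and the z axis of fixture, either way round below 0.04 rad and linear speed of blank below 0.02 m/s and contact force between the fingers and blank below 0.1 N), for 0.2 s.
At the end, for the whole second after the job is handed in: Cover astride the bar: ridge within 7 mm sideways, 5-15 mm above its axis, 50 mm of its middle, 0.2 rad of square, 0.3 of level. Blank in pocket: origin and tab within 4 mm, under 2 mm above floor, tilt under 0.04 rad. Both released, at rest; bystanders within 30 mm of their start (all of step 2 and distance of each of hammer, bowl, disc, punchbox from where it was at the start of the episode below 0.03 m); the robot touches nothing.
It fails at once if the hammer, bowl, brass disc or red box moved more than 30 mm (distance of any of hammer, bowl, disc, punchbox from where it was at the start of the episode above 0.03 m).
It fails at once if the cover dropped (falls free faster than 0.7 m/s, about 25 mm of drop) (linear speed of cover above 0.7 m/s and contact force between the fingers and cover below 0.1 N).
It fails at once if the blank dropped (falls free faster than 0.7 m/s, about 25 mm of drop) (linear speed of blank above 0.7 m/s and contact force between the fingers and blank below 0.1 N).
It also fails if it takes over 58 s, if anything falls off the work surface, if the arm or the gripper's body presses on something with over 40 N, if the wrist force passes 120 N, or if a joint passes its speed limit or range.

## Robot

A 7-joint arm with a two-finger parallel gripper is mounted at the origin on the work surface. World frame = base frame: x ahead of the robot, y to its left, z up, the work surface at z = 0. Lengths are in m, angles in rad, forces in N, time in s.
With the tool pointing down it reaches from about 0.35 to 0.9 m from the base axis. Payload 8.1 kg.
Tool frame: the origin (TCP) lies midway between the tips of the shut fingers; the grasp point (between the pads) lies 19 mm behind it; z points along the fingers, y is the line along which they close (so a half turn about z gives the same grasp; the last joint's range is limited). The gripper opens to 92 mm and grips with 3 to 60 N. Pads are 19 mm wide; open, the fingers measure 130 mm over their backs; the gripper's body (75 mm by 190 mm) begins 47 mm behind the grasp point.
Start: joints at [1.148, 0.434, 0.025, 1.573, -0.012, 1.134, -0.075], TCP at [0.196, -0.593, 0.202] pointing down, gripper open.
Joint ranges: [-2.62, 2.62], [-0.44, 2.09], [-1.27, 1.32], [0.08, 2.57], [-1.32, 4.46], [0.12, 2], [-2.74, 2.74]. Speed limits (rad/s): [2.22, 2.22, 3.01, 3.01, 3.14, 3.14, 3.14].

## Interface

Orientations are given as a rotation vector (axis times angle).
In Python, from cell import arm gives the robot as it stands.
- The arm moves only by the tool send_rows, never from a script. Its argument "increments" is a list of rows, each a list of 3 entries, a list of its own where there are three numbers: the finger opening in cm, from 0 to 9.18, then the shift along the tool's x, y, z in cm, then the turn, a rotation vector about the tool's x, y, z in rad. A call has 1 to 5 rows; each row shifts and turns the commanded pose from where the row before left it, along the tool's axes as they then stand; what a row does not reach is not made up. A row lasts 1/10 s, in which the tool goes at most 50 mm and 8.59 degrees, less where a joint would pass 70% of its speed; a pose out of reach is approached as far as the arm can. A call is refused whole if a number of a shift passes 5 or a number of a turn 0.15, either way. A call with a gripper value outside its range is refused whole. The fingers move at their own pace and stop on an object; "force" is the grip in N (left out, the last holds). Time passes only in rows, so rows that do not move let the fingers close. It gives the time, the measured TCP pose, the force, the opening and the grip force at its end, in the units of the state.
- arm.observe(): the state, without advancing time (a new reading comes with each control period).
- arm.get_image(name): name is "side" or "top"; returns the picture (384x512x3 uint8, red, green, blue); there is no depth.
- arm.camera_params(name): a dict with "camera_matrix" (3x3 intrinsics, pixels), "R" (3x3) and "t" (3): a world point X has camera coordinates R X + t. Camera axes: x right, y down, z forward; pixel columns grow to the right and rows downward; lengths in m; the calibration is good to about 2 mm. A picture is of the moment at which its call begins. camera_params takes no time and is no camera call.
- arm.sign_off(): hands the job in; it is judged then, once.
The state is a dict: "clock": time; "joints": joint angles; "dq": joint speeds; "joint_efforts": joint torques, N m; "position": TCP position; "ee_rot": TCP orientation; "force": force on the tool from outside, world axes, zero at the start; "ft_torque": the same for the moment, N m; "width": opening from 0.0 (shut) to 1.0 (fully open); "gripper_force": force on a finger pad.
Only numpy, scipy, OpenCV 4.12 (cv2) and the standard library are available. Lean on these libraries where they do the work, as an engineer would, in place of code of your own. Each camera call takes 0.05 s, during which the arm holds its last target. There are 200 camera calls.

## Working session

There is one attempt and no reset: what is moved stays moved. The work goes in short steps, Python scripts to look and compute and a tool call to move; the robot and the scene stay as the last step left them, time stands still between calls to the robot, and variables do not carry over. Pictures are saved under pics/ and viewed, at most 10 in all, crops included, and the job is handed in when it is done.

Besides the shell and the picture viewer there is one more tool, called after ">>>" as a command line: name --argument value ..., lists and objects as JSON in quotes. send_rows: Moves the arm, as the interface text tells. Its arguments: {"type":"object","properties":{"increments":{"type":"array"},"force":{"type":"number"}},"required":["increments"]}

```bash
ls; mkdir -p pics; python3 - <<'E'
from cell import arm
import cv2
s=arm.observe(); print({k:s[k] for k in('clock','position','ee_rot','width','force')})
for n in('side','top'):
    im=arm.get_image(n); cv2.imwrite(f'pics/{n}0.png',im[:,:,::-1]); p=arm.camera_params(n); print(n,p)
E
```

```text
pics
{'clock': 0.0, 'position': array([ 0.19622832, -0.59279222,  0.20113464]), 'ee_rot': array([-3.09996036e+00, -4.99882906e-01,  6.52221218e-04]), 'width': 1.000034450019231, 'force': array([0.02895514, 0.18220097, 1.18281909])}
side {'camera_matrix': array([[376.99046603,   0.        , 255.41740792],
       [  0.        , 376.99046603, 198.19484716],
       [  0.        ,   0.        ,   1.        ]]), 'R': array([[ 0.97370795, -0.22755433, -0.01057659],
       [-0.15587948, -0.63171543, -0.75936631],
       [ 0.1661157 ,  0.74104969, -0.65057739]]), 't': array([-0.55951181,  0.22646388,  1.12630416])}
top {'camera_matrix': array([[425.38071101,   0.        , 256.92052956],
       [  0.        , 425.38071101, 186.49294023],
       [  0.        ,   0.        ,   1.        ]]), 'R': array([[-3.65466503e-03, -9.99871537e-01,  1.56062056e-02],
       [-9.83304448e-01,  7.53939222e-04, -1.81966462e-01],
       [ 1.81931320e-01, -1.60106778e-02, -9.83180885e-01]]), 't': array([0.04481619, 0.58971583, 1.05468133])}
```

View pics/top0.png

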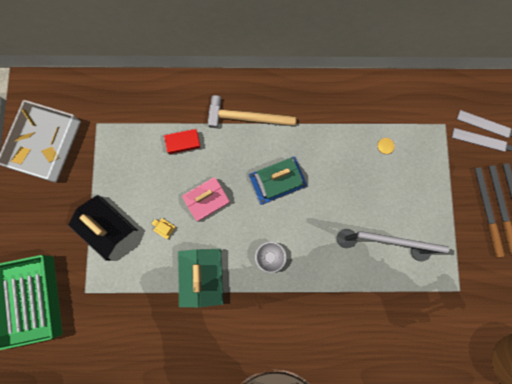

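View pics/side0.png

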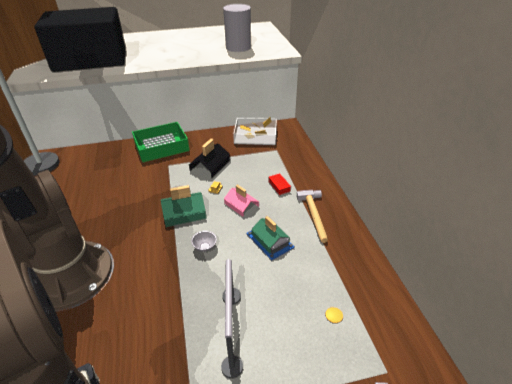

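Top view: the candidates for the cover are small green (277,177) on the blue flange, large green (200,278), pink (205,198) and black (95,226). I choose the small green one. The blank is at (163,228), the disc at (386,146), and the bar runs (345,237) to (448,248). Next a close crop and measurements.

```bash
cat > h.py <<'E'
import numpy as np, cv2
from cell import arm
def ray(n,uv):
    p=arm.camera_params(n); K,R,t=p['camera_matrix'],p['R'],p['t']
    c=-R.T@t; d=R.T@np.linalg.inv(K)@np.array([uv[0],uv[1],1.]); return c,d
def onz(n,uv,z):
    c,d=ray(n,uv); return c+d*(z-c[2])/d[2]
def tri(a,b):
    c1,d1=ray('top',a); c2,d2=ray('side',b)
    s=np.linalg.lstsq(np.c_[d1,-d2],c2-c1,rcond=None)[0]
    p,q=c1+s[0]*d1,c2+s[1]*d2; return (p+q)/2,np.linalg.norm(p-q)
def proj(n,X):
    p=arm.camera_params(n); c=p['R']@np.array(X)+p['t']; v=p['camera_matrix']@c; return v[:2]/v[2]
def blob(im,lo,hi,box,show=True):
    x0,y0,x1,y1=box; hsv=cv2.cvtColor(im,cv2.COLOR_RGB2HSV)
    m=cv2.inRange(hsv,np.array(lo),np.array(hi)); k=np.zeros_like(m); k[y0:y1,x0:x1]=m[y0:y1,x0:x1]
    cs,_=cv2.findContours(k,cv2.RETR_EXTERNAL,cv2.CHAIN_APPROX_NONE)
    c=max(cs,key=cv2.contourArea); M=cv2.moments(c)
    return np.array([M['m10'],M['m01']])/M['m00'],cv2.minAreaRect(c),c,M['m00']
E
python3 - <<'E'
from h import *
t=cv2.imread('pics/top0.png')[:,:,::-1].copy(); s=cv2.imread('pics/side0.png')[:,:,::-1].copy()
a=cv2.resize(t[148:213,240:315],None,fx=5,fy=5,interpolation=2); b=cv2.resize(t[205:250,140:190],None,fx=5,fy=5,interpolation=2)
c=cv2.resize(s[205:265,240:300],None,fx=5,fy=5,interpolation=2); d=cv2.resize(t[222:267,330:460],None,fx=5,fy=5,interpolation=2)
o=np.zeros((560,790,3),np.uint8); 
o[:325,:375]=a;o[:225,380:630]=b;o[330:555,:650]=d
cv2.imwrite('pics/crop.png',o[:,:,::-1])
# wood handle in top/side
for n,im,box in(('top',t,(255,160,305,195)),('side',s,(255,210,290,240))):
    r=blob(im,(8,80,120),(28,255,255),box); print(n,'handle',r[0],r[1],r[3])
r=blob(t,(100,120,50),(130,255,255),(235,145,320,215));print('blue',r[1]); 
q=[onz('top',p,.008)[:2] for p in cv2.boxPoints(r[1])]; print(np.round(q,3))
for n,im,box in(('top',t,(145,210,185,245)),('side',s,(200,175,230,200))):
    r=blob(im,(15,100,60),(35,255,255),box); print(n,'blank',r[0],r[1],r[3])
E
```

```text
top handle [280.34153005 172.77322404] ((280.22412109375, 172.81033325195312), (4.270992755889893, 18.383838653564453), 68.19859313964844) 61.0
side handle [270.71604938 223.4691358 ] ((270.25, 223.25), (16.263456344604492, 7.071067810058594), 45.0) 54.0
blue ((277.637939453125, 179.84481811523438), (32.12529373168945, 49.58065414428711), 68.19859313964844)
[[ 0.633  0.065]
 [ 0.684 -0.062]
 [ 0.601 -0.093]
 [ 0.55   0.033]]
top blank [163.1166348 227.5806246] ((161.88461303710938, 226.92306518554688), (21.910654067993164, 15.531603813171387), 33.690067291259766) 261.5
side blank [215.18350168 187.30976431] ((215.3845977783203, 187.42308044433594), (9.984603881835938, 13.035454750061035), 33.690067291259766) 99.0
```

View pics/crop.png

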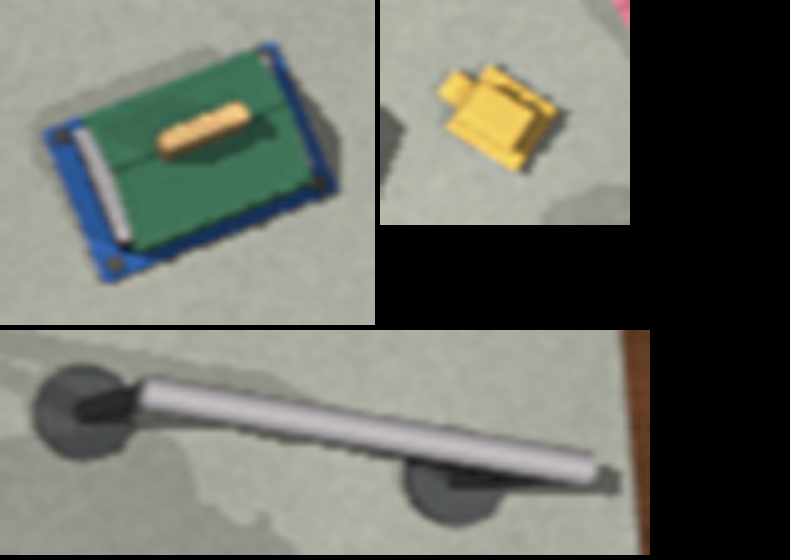

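The crop confirms the small green cover with its wooden handle, on the block and blue flange. The blank's tab points to the upper left in the picture, and both bar ends are clear. Now the positions.

```bash
python3 - <<'E'
from h import *
t=cv2.imread('pics/top0.png')[:,:,::-1].copy(); s=cv2.imread('pics/side0.png')[:,:,::-1].copy()
print('handle tri',tri((280.3,172.8),(270.7,223.5)))
h=blob(t,(8,80,120),(28,255,255),(255,160,305,195)); 
print('handle onz .092',onz('top',h[0],.092))
for sh in(-1,1):
    a=np.deg2rad(68.2-90); d=np.array([np.cos(a),np.sin(a)])*9*sh; print(' end',onz('top',h[0]+d,.092))
# bar ends
L=onz('top',(359,234),.15);Rr=onz('top',(449.6,249.6),.15);print('bar',L,Rr,(L+Rr)/2,np.linalg.norm(L-Rr),np.arctan2(-(L-Rr)[0],(L-Rr)[1]))
# bar mask line fit, sub-pixel
hsv=cv2.cvtColor(t,cv2.COLOR_RGB2HSV); g=cv2.cvtColor(t,cv2.COLOR_RGB2GRAY)
print(hsv[240,395:410:5],hsv[228:255,400].tolist())
# posts' feet: dark
for box in((330,225,362,250),(405,240,440,265)):
    r=blob(t,(0,0,0),(180,60,90),box);print('foot',r[1],onz('top',r[1][0],.004))
r=blob(t,(15,60,60),(35,255,255),(145,210,185,245)); c=r[2][:,0,:]
print('blank hull',np.round([onz('top',p,.01)[:2] for p in cv2.approxPolyDP(r[2],1.5,True)[:,0,:].astype(float)],3).tolist(), cv2.approxPolyDP(r[2],1.5,True)[:,0,:].tolist())
print('proj tri blank',tri(r[0],(215.2,187.3)))
E
```

```text
handle tri (array([ 0.62027523, -0.01597618,  0.08124907]), np.float64(3.8398445873574147e-05))
handle onz .092 [ 0.61801483 -0.01530214  0.092     ]
 end [0.60937851 0.00595516 0.092     ]
 end [ 0.62668191 -0.03663517  0.092     ]
bar [ 0.45894978 -0.19302728  0.15      ] [ 0.42222519 -0.40308049  0.15      ] [ 0.44058749 -0.29805388  0.15      ] 0.21323941204369423 -0.17308528722271632
[[156   7 191]
 [168   7 181]
 [158   6 158]] [[35, 17, 169], [35, 18, 172], [33, 18, 173], [35, 16, 175], [33, 17, 176], [33, 16, 173], [35, 16, 174], [35, 16, 173], [35, 17, 175], [35, 17, 164], [20, 6, 136], [165, 7, 156], [168, 7, 181], [156, 7, 192], [162, 7, 186], [165, 6, 167], [160, 6, 130], [38, 11, 94], [40, 19, 118], [35, 18, 167], [33, 16, 178], [35, 17, 177], [33, 16, 177], [35, 16, 178], [35, 17, 178], [35, 16, 175], [35, 18, 173]]
foot ((347.3461608886719, 237.7692108154297), (18.859806060791016, 21.35595703125), 56.30992889404297) [ 0.45939061 -0.19863212  0.004     ]
foot ((423.7567443847656, 254.45945739746094), (29.591815948486328, 11.507928848266602), 9.462321281433105) [ 0.41464312 -0.40090057  0.004     ]
blank hull [[0.51, 0.317], [0.499, 0.325], [0.489, 0.314], [0.481, 0.319], [0.46, 0.278], [0.491, 0.261], [0.513, 0.293], [0.507, 0.304]] [[154, 219], [151, 223], [155, 227], [153, 230], [168, 238], [175, 226], [163, 218], [159, 220]]
proj tri blank (array([0.48756001, 0.29279609, 0.0085221 ]), np.float64(0.00028011700303634264))
```

>>> send_rows --increments '[[9.18,[0,0,-4],[0,0,0]],[9.18,[2,-1.4,-3],[0,0,-0.1]],[9.18,[3.2,-2,0],[0,0,0]],[9.18,[3.2,-2,0],[0,0,0]],[9.18,[3.2,-2,0],[0,0,0]]]' --force 20

```text
clock: 0.6
position: [0.2747, -0.4785, 0.2718]
ee_rot: [-3.073, -0.654, 0.0]
force: [-0.5, -0.1, 0.0]
width: 0.999
gripper_force: 0.0
```

```bash
cat >> h.py <<'E'
from scipy.spatial.transform import Rotation as Rn
def go(x,y,z,yaw):
    s=arm.observe(); R=Rn.from_rotvec(s['ee_rot']); tx=R.as_matrix()[:,0]
    d=R.inv().apply(np.array([x,y,z])-s['position'])*100
    T=Rn.from_euler('z',yaw)*Rn.from_euler('x',np.pi); w=(R.inv()*T).as_rotvec()
    print('t',round(s['clock'],2),'pos',np.round(s['position'],4),'yaw',round(np.arctan2(tx[1],tx[0]),3),'shift_cm',np.round(d,2),'|',round(np.linalg.norm(d),1),'turn',np.round(w,3),'F',np.round(s['force'],1),'w',round(float(s['width'])*9.18,2),'g',np.round(s['gripper_force'],1),'q7',np.round(s['joints'][6],2))
E
python3 -c "
from h import *
go(.618,-.015,.16,1.953)"
```

```text
t 0.6 pos [ 0.2747 -0.4785  0.2718] yaw 0.419 shift_cm [ 50.23 -28.35  11.18] | 58.7 turn [-0.    -0.    -1.534] F [-0.5 -0.1  0. ] w 9.17 g 0.0 q7 -0.21
```

>>> send_rows --increments '[[9.18,[4.2,-2.4,0],[0,0,0]],[9.18,[4.2,-2.4,0],[0,0,0]],[9.18,[4.2,-2.4,0],[0,0,0]],[9.18,[4.2,-2.4,0],[0,0,0]],[9.18,[4.2,-2.4,0],[0,0,0]]]'

```text
clock: 1.1
position: [0.4177, -0.2829, 0.2719]
ee_rot: [3.073, 0.654, -0.0]
force: [1.3, -0.2, 0.0]
width: 1.001
gripper_force: 0.0
```

>>> send_rows --increments '[[9.18,[4.2,-2.4,0],[0,0,0]],[9.18,[4.2,-2.4,0],[0,0,0]],[9.18,[4.2,-2.4,0],[0,0,0]],[9.18,[4.2,-2.4,0],[0,0,0]],[9.18,[4.2,-2.4,0],[0,0,0]]]'

```text
clock: 1.6
position: [0.5607, -0.0879, 0.2717]
ee_rot: [3.073, 0.654, -0.001]
force: [0.7, -0.1, 0.7]
width: 1.003
gripper_force: 0.0
```

>>> send_rows --increments '[[9.18,[0,0,0],[0,0,-0.15]],[9.18,[0,0,0],[0,0,-0.15]],[9.18,[0,0,0],[0,0,-0.15]],[9.18,[0,0,0],[0,0,-0.15]],[9.18,[0,0,0],[0,0,-0.15]]]'

```text
clock: 2.1
position: [0.5597, -0.0895, 0.2715]
ee_rot: [-2.613, -1.742, 0.001]
force: [-0.1, -0.6, -0.9]
width: 0.995
gripper_force: 0.0
```

>>> send_rows --increments '[[9.18,[0,0,0],[0,0,-0.15]],[9.18,[0,0,0],[0,0,-0.15]],[9.18,[0,0,0],[0,0,-0.15]],[9.18,[0,0,0],[0,0,-0.15]],[9.18,[0,0,0],[0,0,-0.15]]]'

```text
clock: 2.6
position: [0.5597, -0.0896, 0.2715]
ee_rot: [-1.794, -2.578, 0.001]
force: [0.1, 0.7, -0.3]
width: 0.999
gripper_force: 0.0
```

```bash
python3 -c "
from h import *
go(.618,-.0155,.14,1.953)"
```

```text
t 2.6 pos [ 0.5597 -0.0896  0.2715] yaw 1.926 shift_cm [ 4.92  8.05 13.14] | 16.2 turn [-0.001 -0.    -0.027] F [ 0.1  0.7 -0.3] w 9.17 g 0.0 q7 0.23
```

>>> send_rows --increments '[[9.18,[1.6,2.7,3.5],[0,0,-0.027]],[9.18,[1.6,2.7,3.5],[0,0,0]],[9.18,[1.7,2.7,3.5],[0,0,0]],[9.18,[0,0,2.6],[0,0,0]],[9.18,[0,0,0],[0,0,0]]]'

```text
clock: 3.1
position: [0.6153, -0.0143, 0.1366]
ee_rot: [-1.761, -2.594, 0.007]
force: [-0.0, -1.4, -0.5]
width: 0.995
gripper_force: 0.0
```

```bash
python3 -c "
from h import *
go(.618,-.0155,.069,1.953)
im=arm.get_image('side'); cv2.imwrite('pics/s1.png',cv2.resize(im[130:290,190:350,::-1],None,fx=3.5,fy=3.5,interpolation=2))"
```

```text
t 3.1 pos [ 0.6153 -0.0143  0.1366] yaw 1.949 shift_cm [-0.23  0.25  6.76] | 6.8 turn [-0.007 -0.003 -0.004] F [-0.  -1.4 -0.5] w 9.14 g 0.0 q7 0.03
```

View pics/s1.png

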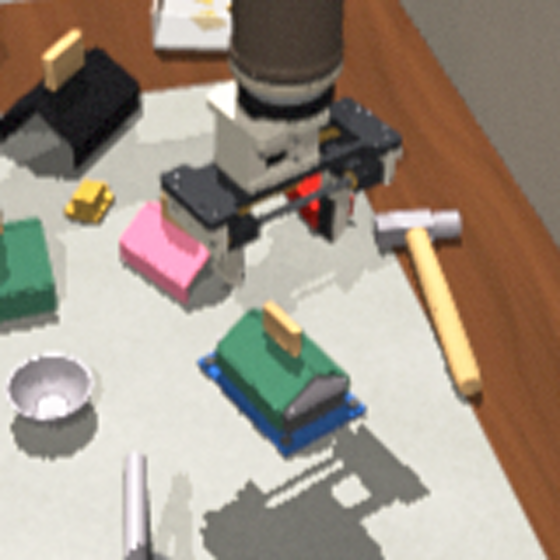

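The crop shows the fingers straddling the handle's column (about px 271), above the cover, and nothing else is close. Going down.

>>> send_rows --increments '[[9.18,[-0.2,0.25,2.3],[0,0,0]],[9.18,[0,0,2.3],[0,0,0]],[9.18,[0,0,2.1],[0,0,0]],[9.18,[0,0,0],[0,0,0]],[3,[0,0,0],[0,0,0]]]'

```text
clock: 3.65
position: [0.6218, -0.0164, 0.0757]
ee_rot: [1.768, 2.595, 0.001]
force: [0.3, -0.0, 0.5]
width: 0.957
gripper_force: 0.0
```

>>> send_rows --increments '[[3,[0,0,0],[0,0,0]],[0.5,[0,0,0],[0,0,0]],[0.5,[0,0,0],[0,0,0]],[0.5,[0,0,0],[0,0,0]],[0.5,[0,0,0],[0,0,0]]]' --force 30

```text
clock: 4.15
position: [0.6211, -0.0157, 0.0741]
ee_rot: [1.767, 2.597, 0.0]
force: [-0.2, -0.5, 0.4]
width: 0.528
gripper_force: 0.0
```

>>> send_rows --increments '[[0.5,[0,0,0],[0,0,0]],[0.5,[0,0,0],[0,0,0]],[0.5,[0,0,0],[0,0,0]]]'

```text
clock: 4.45
position: [0.6211, -0.0157, 0.0739]
ee_rot: [-1.767, -2.597, 0.0]
force: [0.4, 0.2, -0.6]
width: 0.27
gripper_force: 0.0
```

```bash
python3 -c "
from h import *
go(.618,-.0155,.069,1.953)"
```

```text
t 4.45 pos [ 0.6211 -0.0157  0.0739] yaw 1.947 shift_cm [ 0.13 -0.28  0.49] | 0.6 turn [-0.    -0.    -0.006] F [ 0.4  0.2 -0.6] w 2.48 g 0.0 q7 -0.01
```

>>> send_rows --increments '[[2.3,[0.1,-0.28,0.4],[0,0,0]],[2.3,[0,0,0],[0,0,0]],[0.5,[0,0,0],[0,0,0]],[0.5,[0,0,0],[0,0,0]],[0.5,[0,0,0],[0,0,0]]]'

```text
clock: 4.95
position: [0.6183, -0.0158, 0.07]
ee_rot: [1.767, 2.597, 0.0]
force: [-0.7, -0.9, -0.1]
width: 0.068
gripper_force: 0.0
```

>>> send_rows --increments '[[0.5,[0,0,0],[0,0,0]],[0.5,[0,0,0],[0,0,0]]]'

```text
clock: 5.15
position: [0.6182, -0.0158, 0.07]
ee_rot: [1.767, 2.597, 0.0]
force: [-0.2, -0.1, 0.3]
width: 0.057
gripper_force: 0.1
```

```bash
python3 -c "
from h import *
go(.618,-.0155,.069,1.953)"
```

```text
t 5.15 pos [ 0.6182 -0.0158  0.07  ] yaw 1.947 shift_cm [ 0.03 -0.01  0.1 ] | 0.1 turn [ 0.     0.    -0.006] F [-0.2 -0.1  0.3] w 0.52 g 0.1 q7 -0.02
```

```bash
python3 -c "
from h import *
im=arm.get_image('side'); cv2.imwrite('pics/s2.png',cv2.resize(im[170:270,220:320,::-1],None,fx=5.5,fy=5.5,interpolation=2))
print(proj('side',arm.observe()['position']))"
```

```text
[269.98341678 226.1630701 ]
```

View pics/s2.png

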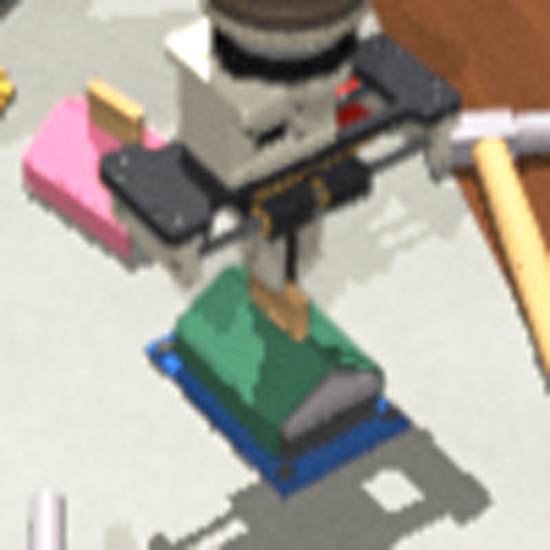

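The handle (crop 285,310) seems to sit between or just below the fingertips, but the width reads 5 mm. I'll close fully to check.

>>> send_rows --increments '[[0,[0,0,0],[0,0,0]],[0,[0,0,0],[0,0,0]],[0,[0,0,0],[0,0,0]]]' --force 30

```text
clock: 5.5
position: [0.6182, -0.0158, 0.07]
ee_rot: [1.767, 2.597, 0.0]
force: [0.3, 0.6, 0.1]
width: 0.006
gripper_force: 0.2
```

```bash
python3 -c "
from h import *
go(.618,-.0155,.069,1.953)
print(proj('side',(.618,-.0155,.094)),arm.observe()['ft_torque'])
for z in (.07,.089,.094):print(proj('top',(.618,-.0155,z)))
for n in('top','side'):
  im=arm.get_image(n); cv2.imwrite('pics/%s3raw.png'%n,im[:,:,::-1])
"
```

```text
t 5.5 pos [ 0.6182 -0.0158  0.07  ] yaw 1.947 shift_cm [ 0.03 -0.01  0.1 ] | 0.1 turn [ 0.     0.    -0.006] F [0.3 0.6 0.1] w 0.05 g 0.2 q7 -0.02
[270.01440184 220.54110695] [ 0.02555618 -0.14981971 -0.0571359 ]
[279.82404584 174.5991125 ]
[280.33705744 173.03143021]
[280.47502398 172.6098263 ]
```

```bash
python3 -c "
from h import *
P=arm.observe()['position']
o=[]
for n in('top','side'):
  im=cv2.imread('pics/%s3raw.png'%n); u=proj(n,P); x,y=(u+.5).astype(int)
  c=cv2.resize(im[y-32:y+33,x-32:x+33],None,fx=6,fy=6,interpolation=2)
  q=((u-[x-32,y-32]+.5)*6).astype(int); cv2.drawMarker(c,tuple(map(int,q)),(0,0,255),0,12,1); o.append(c)
cv2.imwrite('pics/c3.png',np.hstack(o))
"
```

```text
(no output)
```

View pics/c3.png

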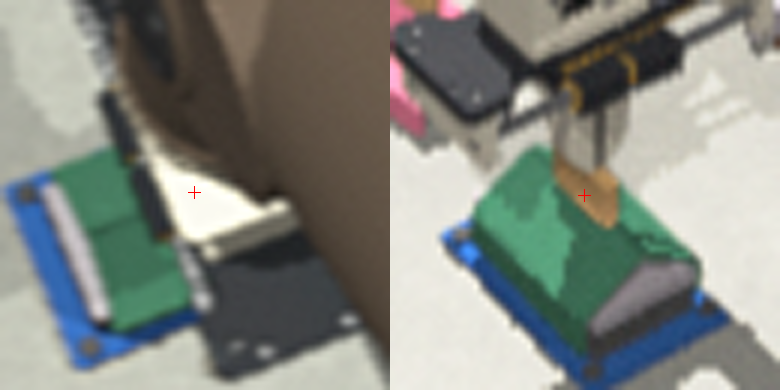

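The shut fingertips show about 5 px (some 20–25 mm) higher than the reported TCP projects, so they closed just above or behind the handle. I'll open to 3 cm and go down a further 15 mm, watching the force.

>>> send_rows --increments '[[3,[0,0,0],[0,0,0]],[3,[0,0,0],[0,0,0]],[3,[0,0,0],[0,0,0]],[3,[0,0,0],[0,0,0]],[3,[0,0,0.4],[0,0,0]]]'

```text
clock: 6.1
position: [0.6185, -0.0157, 0.0662]
ee_rot: [1.767, 2.597, 0.001]
force: [0.4, -0.1, 0.4]
width: 0.322
gripper_force: 0.0
```

>>> send_rows --increments '[[3,[0,0,0.4],[0,0,0]],[3,[0,0,0.3],[0,0,0]]]'

```text
clock: 6.3
position: [0.6179, -0.0159, 0.0583]
ee_rot: [-1.767, -2.597, 0.001]
force: [-0.1, 0.7, -0.5]
width: 0.322
gripper_force: 0.0
```

>>> send_rows --increments '[[3,[0,0,0.3],[0,0,0]],[3,[0,0,0],[0,0,0]]]'

```text
clock: 6.5
position: [0.6177, -0.0159, 0.0553]
ee_rot: [-1.767, -2.597, 0.001]
force: [-0.7, 0.7, -0.5]
width: 0.324
gripper_force: 0.0
```

```bash
python3 -c "
from h import *
go(.618,-.0155,.055,1.953)
P=arm.observe()['position']
im=arm.get_image('side')[:,:,::-1].copy();cv2.imwrite('pics/side4raw.png',im); u=proj('side',P); x,y=(u+.5).astype(int)
c=cv2.resize(im[y-32:y+23,x-32:x+33],None,fx=9,fy=9,interpolation=2)
q=((u-[x-32,y-32]+.5)*9).astype(int); cv2.drawMarker(c,tuple(map(int,q)),(0,0,255),0,12,1)
cv2.imwrite('pics/c4.png',c)
"
```

```text
t 6.5 pos [ 0.6177 -0.0159  0.0553] yaw 1.947 shift_cm [0.02 0.04 0.03] | 0.1 turn [-0.001 -0.    -0.006] F [-0.7  0.7 -0.5] w 2.97 g 0.0 q7 -0.03
```

View pics/c4.png

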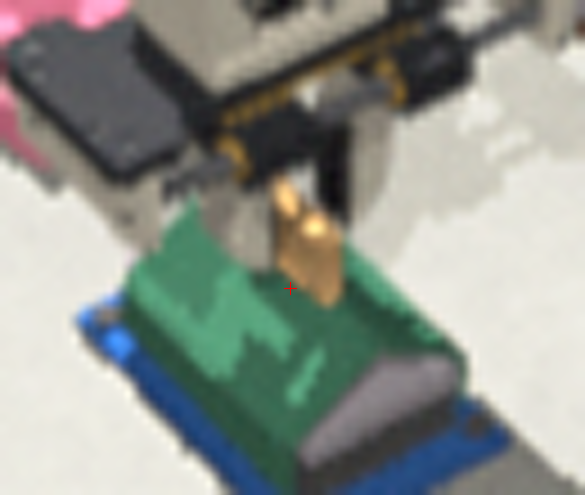

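Now the handle (crop 310,240) is between the two fingers (tips near 250,270 and 365,210). No contact force. Closing.

>>> send_rows --increments '[[0,[0,0,0],[0,0,0]],[0,[0,0,0],[0,0,0]],[0,[0,0,0],[0,0,0]],[0,[0,0,0],[0,0,0]]]'

```text
clock: 6.95
position: [0.6182, -0.0158, 0.056]
ee_rot: [1.767, 2.597, 0.0]
force: [-0.2, 0.4, -0.1]
width: 0.107
gripper_force: 30.0
```

```bash
python3 -c "
from h import *
go(.618,-.0155,.055,1.953)"
```

```text
t 6.95 pos [ 0.6182 -0.0158  0.056 ] yaw 1.947 shift_cm [ 0.03 -0.01  0.1 ] | 0.1 turn [ 0.     0.    -0.006] F [-0.2  0.4 -0.1] w 0.98 g 30.0 q7 -0.03
```

Gripped: 9.8 mm at 30 N. The fingertips must really sit some 25–30 mm above the reported z, so I'll work with relative heights (cover origin 62 mm at z = 0.056). Lifting.

>>> send_rows --increments '[[0,[0,0,-1],[0,0,0]],[0,[0,0,-3],[0,0,0]],[0,[0,0,-4.2],[0,0,0]],[0,[0,0,-4.2],[0,0,0]],[0,[0,0,-4.2],[0,0,0]]]'

```text
clock: 7.45
position: [0.6176, -0.0157, 0.2241]
ee_rot: [-1.767, -2.597, -0.0]
force: [1.2, -0.3, -2.8]
width: 0.104
gripper_force: 30.0
```

```bash
python3 -c "
from h import *
go(.4406,-.298,.222,1.398)"
```

```text
t 7.45 pos [ 0.6176 -0.0157  0.2241] yaw 1.947 shift_cm [-19.76 -26.83   0.21] | 33.3 turn [-0.    -0.     0.549] F [ 1.2 -0.3 -2.8] w 0.96 g 30.0 q7 0.07
```

>>> send_rows --increments '[[0,[-1.5,-2.0,0],[0,0,0]],[0,[-2.6,-3.5,0],[0,0,0]],[0,[-2.6,-3.5,0],[0,0,0]],[0,[-2.6,-3.5,0],[0,0,0]],[0,[-2.6,-3.5,0],[0,0,0]]]'

```text
clock: 7.95
position: [0.5117, -0.1864, 0.2225]
ee_rot: [1.767, 2.598, -0.0]
force: [0.9, 0.2, -2.5]
width: 0.106
gripper_force: 30.0
```

>>> send_rows --increments '[[0,[-2.6,-3.5,0],[0,0,0]],[0,[-2.6,-3.5,0],[0,0,0]],[0,[-1.7,-2.4,0],[0,0,0]],[0,[-0.9,-1.4,0],[0,0,0]],[0,[0,0,0],[0,0,0.11]]]'

```text
clock: 8.45
position: [0.4387, -0.3004, 0.2222]
ee_rot: [-1.914, -2.491, 0.003]
force: [0.4, -0.6, -2.6]
width: 0.106
gripper_force: 30.0
```

>>> send_rows --increments '[[0,[0,0,0],[0,0,0.11]],[0,[0,0,0],[0,0,0.11]],[0,[0,0,0],[0,0,0.11]],[0,[0,0,0],[0,0,0.11]],[0,[0,0,0],[0,0,0]]]'

```text
clock: 8.95
position: [0.4411, -0.2971, 0.2224]
ee_rot: [2.407, 2.018, 0.0]
force: [-0.1, -0.5, -2.9]
width: 0.105
gripper_force: 30.0
```

```bash
python3 -c "
from h import *
go(.4406,-.298,.222,1.398)
for n in('top','side'):
  im=arm.get_image(n); cv2.imwrite('pics/%s5raw.png'%n,im[:,:,::-1])
P=arm.observe()['position'];o=[]
for n in('top','side'):
  im=cv2.imread('pics/%s5raw.png'%n); u=proj(n,P); x,y=(u+.5).astype(int)
  c=cv2.resize(im[max(0,y-40):y+65,x-38:x+38],None,fx=5.2,fy=5.2,interpolation=2)
  q=((u-[x-38,max(0,y-40)]+.5)*5.2).astype(int); cv2.drawMarker(c,tuple(map(int,q)),(0,0,255),0,12,1);o.append(c)
cv2.imwrite('pics/c5.png',np.hstack(o)); print(o[0].shape,o[1].shape,x,y)
"
```

```text
t 8.95 pos [ 0.4411 -0.2971  0.2224] yaw 1.395 shift_cm [-0.1  -0.03  0.04] | 0.1 turn [ 0.     0.    -0.003] F [-0.1 -0.5 -2.9] w 0.96 g 30.0 q7 0.17
(546, 395, 3) (546, 395, 3) 226 278
```

View pics/c5.png

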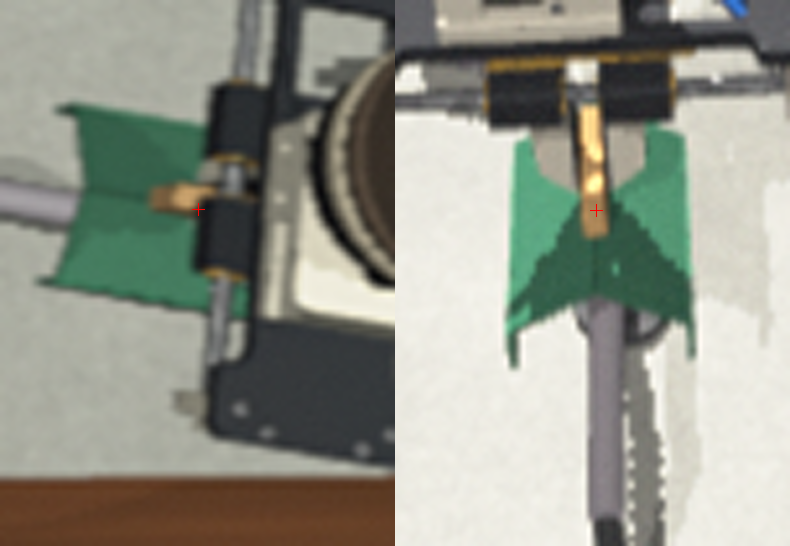

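The cover hangs level from the gripper above the bar, its ridge in line with it (side crop: ridge x≈597, bar x≈603). A quick numeric check of the sideways offset follows.

```bash
python3 -c "
from h import *
d=np.array([np.sin(.173),np.cos(.173),0]);B=np.array([.4406,-.298,.15])
for s in(0,-.05,-.08,-.1):print('bar',s,proj('side',B+s*d))
C=np.array([.4411,-.2971,.228])
for s in(-.023,-.05):print('ridge',s,proj('side',C+[0,0,.004]+s*d))
im=cv2.imread('pics/side5raw.png')
hsv=cv2.cvtColor(im,cv2.COLOR_BGR2HSV)
g=cv2.inRange(hsv,(60,60,20),(95,255,255))
for v in(275,285,295):
  x=np.where(g[v,190:270])[0]+190;print('green',v,x.min(),x.max())
for v in(300,305,310,320,330):
  r=hsv[v,210:250];x=np.where((r[:,0]>120)&(r[:,0]<178)&(r[:,1]>4))[0]+210; print('bar',v,x.min() if len(x) else 0,x.max() if len(x) else 0,x.mean() if len(x) else 0)
for X in (-.039,.039): print('skirt',proj('side',C+X*np.array([np.cos(.173),-np.sin(.173),0])-.05*d+[0,0,-.048]))
"
```

```text
bar 0 [227.91726234 297.51740779]
bar -0.05 [227.94429389 316.49726447]
bar -0.08 [227.96171259 328.72757674]
bar -0.1 [227.97387205 337.26518465]
ridge -0.023 [225.87470693 283.7906912 ]
ridge -0.05 [225.83735612 294.36608038]
green 275 210 243
green 285 210 244
green 295 210 244
bar 300 224 235 229.0909090909091
bar 305 226 231 228.5
bar 310 226 231 228.5
bar 320 226 230 227.75
bar 330 226 230 228.0
skirt [209.41898083 309.46609726]
skirt [245.12556549 307.49132552]
```

>>> send_rows --increments '[[0,[-0.1,-0.15,1.5],[0,0,0]],[0,[0,0,2],[0,0,0]],[0,[0,0,1.7],[0,0,0]],[0,[0,0,1.0],[0,0,0]],[0,[0,0,0.3],[0,0,0]]]'

```text
clock: 9.55
position: [0.4389, -0.2979, 0.1561]
ee_rot: [-2.403, -2.021, 0.001]
force: [-0.1, -0.3, -2.2]
width: 0.102
gripper_force: 30.0
```

>>> send_rows --increments '[[0,[0,0,0.15],[0,0,0]],[0,[0,0,0.1],[0,0,0]],[0,[0,0,0],[0,0,0]]]'

```text
clock: 9.85
position: [0.4399, -0.2983, 0.155]
ee_rot: [2.405, 2.02, 0.0]
force: [-0.1, 1.0, -2.9]
width: 0.106
gripper_force: 30.0
```

```bash
python3 -c "
from h import *
go(.4406,-.298,.154,1.398)"
```

```text
t 9.85 pos [ 0.4399 -0.2983  0.155 ] yaw 1.397 shift_cm [0.04 0.07 0.1 ] | 0.1 turn [ 0.001  0.    -0.001] F [-0.1  1.  -2.9] w 0.97 g 30.0 q7 0.14
```

Still carrying the weight; lower by 1 mm steps until it is taken up.

>>> send_rows --increments '[[0,[0,0,0.1],[0,0,0]],[0,[0,0,0],[0,0,0]]]'

```text
clock: 10.05
position: [0.4399, -0.2984, 0.1539]
ee_rot: [2.405, 2.019, 0.001]
force: [0.1, -0.3, -0.6]
width: 0.108
gripper_force: 30.0
```

>>> send_rows --increments '[[0,[0,0,0.1],[0,0,0]],[0,[0,0,0],[0,0,0]]]'

```text
clock: 10.25
position: [0.4405, -0.2985, 0.1534]
ee_rot: [2.404, 2.019, 0.001]
force: [-0.6, -0.3, 4.9]
width: 0.105
gripper_force: 30.0
```

>>> send_rows --increments '[[0,[0,0,0.1],[0,0,0]],[0,[0,0,0],[0,0,0]]]'

```text
clock: 10.45
position: [0.4407, -0.2985, 0.1534]
ee_rot: [2.404, 2.018, 0.001]
force: [-2.5, 2.7, 15.4]
width: 0.105
gripper_force: 30.0
```

Seated on the bar at the expected height. Relieve, release, retreat.

>>> send_rows --increments '[[0,[0,0,-0.15],[0,0,0]],[2.5,[0,0,0],[0,0,0]],[2.5,[0,0,0],[0,0,0]],[2.5,[0,0,0],[0,0,0]],[2.5,[0,0,-1],[0,0,0]]]'

```text
clock: 10.95
position: [0.4386, -0.2977, 0.162]
ee_rot: [-2.404, -2.018, 0.001]
force: [-0.5, -0.8, -0.1]
width: 0.27
gripper_force: 0.0
```

>>> send_rows --increments '[[2.5,[0,0,-2],[0,0,0]],[2.5,[0,0,-4],[0,0,0]],[6,[0,0,-4],[0,0,0]],[6,[0,0,0],[0,0,0]]]'

```text
clock: 11.35
position: [0.4424, -0.2991, 0.269]
ee_rot: [2.399, 2.015, 0.005]
force: [1.1, 0.5, -0.2]
width: 0.399
gripper_force: 0.0
```

```bash
python3 -c "
from h import *
im=arm.get_image('side'); cv2.imwrite('pics/side6raw.png',im[:,:,::-1])
hsv=cv2.cvtColor(im,cv2.COLOR_RGB2HSV); g=cv2.inRange(hsv,(60,60,20),(95,255,255))[260:360,190:270]
ys,xs=np.where(g); print('green',xs.min()+190,xs.max()+190,ys.min()+260,ys.max()+260)
for v in range(ys.min(),ys.max(),8):
  x=np.where(g[v])[0]; print(v+260,x.min()+190,x.max()+190) if len(x) else 0
d=np.array([np.sin(.173),np.cos(.173),0]);C=np.array([.4406,-.298,.1598])
for s in(-.05,.05):
  for X in (-.039,.039): print('skirt',s,X,proj('side',C+X*np.array([np.cos(.173),-np.sin(.173),0])+s*d+[0,0,-.048]))
# block and blank now from top
t=arm.get_image('top'); cv2.imwrite('pics/top6raw.png',t[:,:,::-1])
r=blob(t,(100,120,50),(130,255,255),(235,145,320,215)); print('blue',r[1]); q=np.array([onz('top',p,.008)[:2] for p in cv2.boxPoints(r[1])]);print(np.round(q,4).tolist(),q.mean(0),np.linalg.norm(q[1]-q[0]),np.linalg.norm(q[2]-q[1]))
s=arm.observe(); print(s['clock'],s['position'],s['joints'])
S=im
def cr(I,b,f): return cv2.resize(I[b[1]:b[3],b[0]:b[2],::-1],None,fx=f,fy=f,interpolation=2)
a=cr(t,(242,150,312,210),5.6);b=cr(t,(140,205,190,250),5.6);c=cr(S,(190,250,270,350),3);e=cr(S,(240,205,305,265),4)
o=np.zeros((600,800,3),np.uint8);o[:a.shape[0],:a.shape[1]]=a;o[:b.shape[0],400:400+b.shape[1]]=b[:,:400];o[340:340+e.shape[0],:e.shape[1]]=e[:260];o[290:590,400:640]=c
cv2.imwrite('pics/c6.png',o)
"
```

```text
green 212 246 278 323
278 229 232
286 214 244
294 213 245
302 213 245
310 213 245
318 212 245
skirt -0.05 -0.039 [211.92537853 326.67606863]
skirt -0.05 0.039 [245.83239798 324.74467681]
skirt 0.05 -0.039 [213.16420716 290.369076  ]
skirt 0.05 0.039 [244.3464688  288.70075245]
blue ((277.8793029785156, 179.94827270507812), (32.49668502807617, 49.95204544067383), 68.19859313964844)
[[0.6326, 0.0652], [0.6848, -0.0626], [0.6002, -0.0938], [0.5494, 0.0327]] [ 0.61676798 -0.01463865] 0.13807582809743196 0.09019053505518822
11.45 [ 0.43999899 -0.2983795   0.26418321] [ 0.84867903  0.27278612 -0.44864212  1.67914042  0.12552661  1.2156822
  0.19684223]
```

View pics/c6.png

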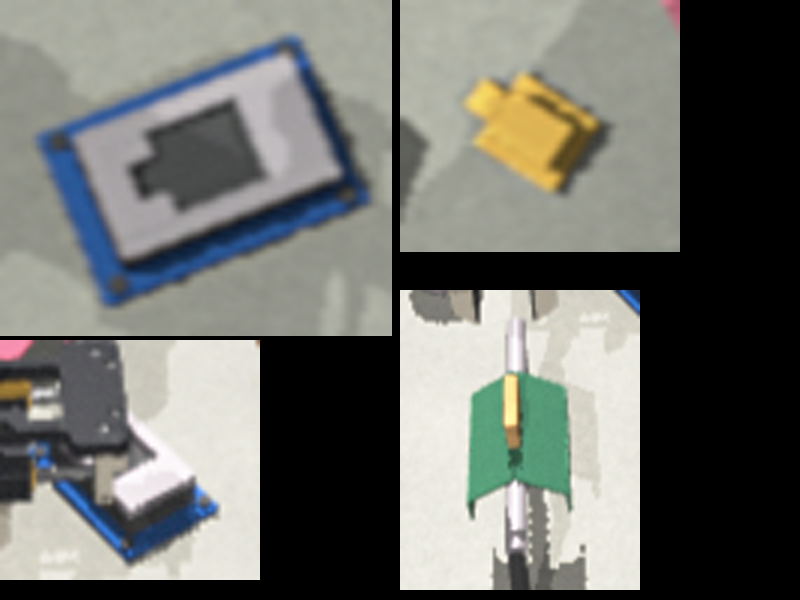

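The cover hangs square on the bar, released, with its skirts at the predicted pixels. The pocket is now visible (crop 195,155), tab slot to the left. Measure pocket and blank sub-pixel.

```bash
python3 - <<'E'
from h import *
t=cv2.imread('pics/top6raw.png'); f=8
def up(b): 
    x0,y0,x1,y1=b; return cv2.resize(t[y0:y1,x0:x1],None,fx=f,fy=f,interpolation=cv2.INTER_CUBIC)
def topx(c,b): return (np.asarray(c,float)+.5)/f-.5+[b[0],b[1]]
def big(m): 
    cs,_=cv2.findContours(m,cv2.RETR_EXTERNAL,cv2.CHAIN_APPROX_NONE); return max(cs,key=cv2.contourArea)
b=(258,160,295,194); g=cv2.cvtColor(up(b),cv2.COLOR_BGR2GRAY); th,m=cv2.threshold(g,0,255,cv2.THRESH_BINARY_INV+cv2.THRESH_OTSU)
# drop everything joined to the crop border
m2=m.copy(); 
n,l,st,_=cv2.connectedComponentsWithStats(m); 
k=l[int((177-b[1])*f),int((279-b[0])*f)]; c=big((l==k).astype(np.uint8)*255); print('pocket th',th,st[k])
W=np.array([onz('top',p,.04)[:2] for p in topx(c[:,0,:],b)]).astype(np.float32)*1000
M=cv2.moments(W.reshape(-1,1,2)); cen=np.array([M['m10'],M['m01']])/M['m00']; print('area',M['m00'],'exp 2287','centroid',cen)
print('minrect',cv2.minAreaRect(W)); 
print('poly',np.round([onz('top',p,.04)[:2]*1000 for p in topx(cv2.approxPolyDP(c,9,True)[:,0,:],b)],1).tolist())
b=(140,205,188,250); h=cv2.cvtColor(up(b),cv2.COLOR_BGR2HSV); th,m=cv2.threshold(h[:,:,1],0,255,cv2.THRESH_BINARY+cv2.THRESH_OTSU)
n,l,st,_=cv2.connectedComponentsWithStats(m); k=l[int((228-b[1])*f),int((163-b[0])*f)]; c=big((l==k).astype(np.uint8)*255)
for z in(0,.01): 
  P=topx(cv2.approxPolyDP(c,9,True)[:,0,:],b);print(z,np.round([onz('top',p,z)[:2]*1000 for p in P],1).tolist())
# extents along / across the blank axes
for yaw in(-.54,-.51,-.48):
  u=np.array([-np.sin(yaw),np.cos(yaw)]);v=np.array([np.cos(yaw),np.sin(yaw)])
  Q=topx(c[:,0,:],b);A=np.array([onz('top',p,.01)[:2] for p in Q])*1000;B=np.array([onz('top',p,0)[:2] for p in Q])*1000
  print(yaw,'tab end z.01',(A@u).max(),'back z0',(B@u).min(),'-x side z0',(B@v).min(),'+x z.01',(A@v).max(),'origin uv of (487,290)',u@[487,290],v@[487,290])
o=np.array(cv2.minAreaRect(c)[2]); print(o)
E
```

```text
pocket th 120.0 [   54    63   198   161 19582]
area 2166.250732800245 exp 2287 centroid [615.73845606  -9.72055206]
minrect ((614.644775390625, -6.527065277099609), (43.242584228515625, 60.449283599853516), 22.106544494628906)
poly [[643.9, -26.5], [628.3, 15.2], [618.4, 12.3], [611.3, 23.6], [596.2, 17.8], [599.2, 6.5], [589.8, -2.6], [606.6, -41.6]]
0 [[510.7, 320.2], [501.3, 326.5], [491.9, 317.2], [479.9, 320.3], [459.2, 287.0], [460.5, 279.4], [491.4, 262.4], [513.3, 293.9], [514.3, 300.3], [507.6, 306.4]]
0.01 [[509.6, 318.0], [500.3, 324.2], [491.0, 314.9], [479.1, 318.1], [458.5, 285.0], [459.8, 277.5], [490.5, 260.6], [512.2, 291.9], [513.2, 298.2], [506.6, 304.3]]
-0.54 tab end z.01 535.3896398494671 back z0 475.62553503357145 -x side z0 246.0881700574002 +x z.01 289.33314496578214 origin uv of (487,290) 499.11974553057513 268.60469024477953
-0.51 tab end z.01 527.256030857974 back z0 466.8948503864777 -x side z0 260.5683318073265 +x z.01 304.58899817164206 origin uv of (487,290) 490.83822644924385 283.4551736274377Traceback (most recent call last):
  File "<stdin>", line 24, in <module>
  File "h.py", line 7, in onz
    c,d=ray(n,uv); return c+d*(z-c[2])/d[2]
        ~~~^^^^^^
  File "h.py", line 4, in ray
    p=arm.camera_params(n); K,R,t=p['camera_matrix'],p['R'],p['t']
ValueError: time passes only in moves, steps and waits
```

Pocket centre comes out at about (617.1, -13.2) mm, yaw 0.384 (43.2 × 60.5 mm measured against 43 × 61). Blank origin is at about (486, 290) mm, yaw about -0.54. Moving above the blank.

```bash
python3 -c "
from h import *
go(.486,.290,.264,1.031)"
```

```text
t 11.45 pos [ 0.44   -0.2984  0.2642] yaw 1.397 shift_cm [58.74 -5.67 -0.06] | 59.0 turn [0.002 0.001 0.366] F [-0.1  0.3 -0.9] w 4.44 g 0.0 q7 0.2
```

>>> send_rows --increments '[[3.6,[2,-0.2,0],[0,0,0]],[3.6,[4.2,-0.4,0],[0,0,0]],[3.6,[4.5,-0.4,0],[0,0,0]],[3.6,[4.5,-0.4,0],[0,0,0]],[3.6,[4.5,-0.4,0],[0,0,0]]]'

```text
clock: 11.95
position: [0.4549, -0.0993, 0.2618]
ee_rot: [-2.405, -2.018, 0.002]
force: [0.9, -0.4, 0.5]
width: 0.393
gripper_force: 0.0
```

>>> send_rows --increments '[[3.6,[4.5,-0.4,0],[0,0,0]],[3.6,[4.5,-0.4,0],[0,0,0]],[3.6,[4.5,-0.4,0],[0,0,0]],[3.6,[4.5,-0.4,0],[0,0,0]],[3.6,[4.5,-0.4,0],[0,0,0]]]'

```text
clock: 12.45
position: [0.4742, 0.1253, 0.2618]
ee_rot: [-2.406, -2.019, 0.003]
force: [1.0, -0.3, 0.2]
width: 0.393
gripper_force: 0.0
```

>>> send_rows --increments '[[3.6,[4.5,-0.5,0],[0,0,0]],[3.6,[4.5,-0.5,0],[0,0,0]],[3.6,[4.5,-0.5,0],[0,0,0]],[3.6,[3.0,-0.3,0],[0,0,0]],[3.6,[0,0,0],[0,0,0.12]]]'

```text
clock: 12.95
position: [0.4838, 0.2944, 0.2612]
ee_rot: [-2.515, -1.877, 0.003]
force: [0.0, -0.5, -0.9]
width: 0.393
gripper_force: 0.0
```

>>> send_rows --increments '[[3.6,[0,0,2],[0,0,0.12]],[3.6,[0,0,4],[0,0,0.12]],[3.6,[0,0,4],[0,0,0]],[3.6,[0,0,4],[0,0,0]],[3.6,[0,0,0],[0,0,0]]]'

```text
clock: 13.45
position: [0.4824, 0.2864, 0.1171]
ee_rot: [2.728, 1.557, -0.017]
force: [-0.4, -0.6, -0.2]
width: 0.389
gripper_force: 0.0
```

```bash
python3 -c "
from h import *
go(.486,.290,.02,1.031)"
```

```text
t 13.45 pos [0.4824 0.2864 0.1171] yaw 1.037 shift_cm [0.59 0.18 9.71] | 9.7 turn [-0.005  0.01   0.006] F [-0.4 -0.6 -0.2] w 3.57 g 0.0 q7 -1.48
```

>>> send_rows --increments '[[3.6,[0,0,3],[0,0,0]],[3.6,[0,0,3],[0,0,0]],[3.6,[0,0,0],[0,0,0]],[3.6,[0,0,0],[0,0,0]]]'

```text
clock: 13.85
position: [0.4862, 0.2901, 0.0642]
ee_rot: [-2.729, -1.557, 0.0]
force: [0.0, 0.6, 0.2]
width: 0.393
gripper_force: 0.0
```

```bash
python3 -c "
from h import *
go(.486,.290,.0,1.031)"
```

```text
t 13.85 pos [0.4862 0.2901 0.0642] yaw 1.037 shift_cm [-0.02 -0.01  6.42] | 6.4 turn [-0.    -0.     0.006] F [0.  0.6 0.2] w 3.61 g 0.0 q7 -1.53
```

>>> send_rows --increments '[[3.6,[0,0,2.5],[0,0,0.006]],[3.6,[0,0,1.5],[0,0,0]],[3.6,[0,0,0.8],[0,0,0]],[3.6,[0,0,0.3],[0,0,0]],[3.6,[0,0,0],[0,0,0]]]'

```text
clock: 14.35
position: [0.4861, 0.2898, 0.0122]
ee_rot: [2.733, 1.549, 0.0]
force: [-0.4, -0.3, -0.3]
width: 0.392
gripper_force: 0.0
```

>>> send_rows --increments '[[3.6,[0,0,0.5],[0,0,0]],[3.6,[0,0,0.3],[0,0,0]],[3.6,[0,0,0],[0,0,0]]]'

```text
clock: 14.65
position: [0.4859, 0.2895, 0.0037]
ee_rot: [2.733, 1.548, -0.001]
force: [0.2, 0.5, 0.3]
width: 0.39
gripper_force: 0.0
```

```bash
python3 -c "
from h import *
go(.486,.290,.0,1.031)
P=arm.observe()['position'];im=arm.get_image('side')[:,:,::-1]; u=proj('side',P);x,y=(u+.5).astype(int)
c=cv2.resize(im[y-45:y+20,x-35:x+35],None,fx=8,fy=8,interpolation=2)
q=((u-[x-35,y-45]+.5)*8).astype(int); cv2.drawMarker(c,tuple(map(int,q)),(0,0,255),0,12,1);cv2.imwrite('pics/c7.png',c)"
```

```text
t 14.65 pos [0.4859 0.2895 0.0037] yaw 1.031 shift_cm [ 0.05 -0.02  0.37] | 0.4 turn [-0.  0. -0.] F [0.2 0.5 0.3] w 3.58 g 0.0 q7 -1.59
```

View pics/c7.png

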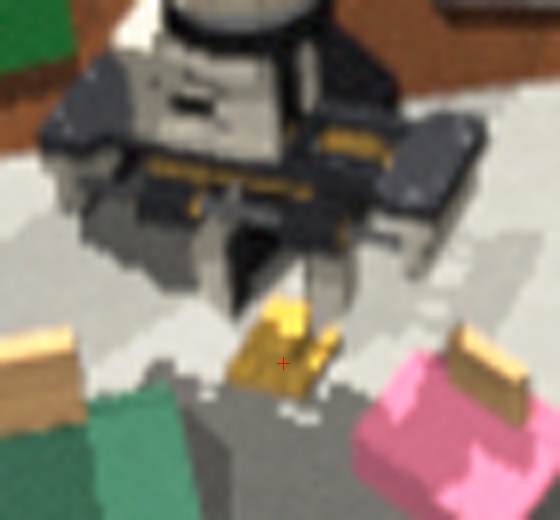

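The fingers (crop 225,310 and 330,310) straddle the pad (290,320), about 25 mm above the marked TCP, and pink is clear. Continue down until the tips touch the base.

>>> send_rows --increments '[[3.6,[0,0,0.5],[0,0,0]],[3.6,[0,0,0.4],[0,0,0]],[3.6,[0,0,0.3],[0,0,0]],[3.6,[0,0,0.2],[0,0,0]],[3.6,[0,0,0],[0,0,0]]]'

```text
clock: 15.2
position: [0.4858, 0.2896, -0.0105]
ee_rot: [2.733, 1.548, -0.001]
force: [0.1, -0.2, 0.3]
width: 0.39
gripper_force: 0.0
```

>>> send_rows --increments '[[3.6,[0,0,0.2],[0,0,0]],[3.6,[0,0,0.2],[0,0,0]],[3.6,[0,0,0],[0,0,0]]]'

```text
clock: 15.5
position: [0.486, 0.2897, -0.0143]
ee_rot: [2.734, 1.548, -0.0]
force: [0.0, -0.2, -0.8]
width: 0.391
gripper_force: 0.0
```

>>> send_rows --increments '[[3.6,[0,0,0.2],[0,0,0]],[3.6,[0,0,0],[0,0,0]]]'

```text
clock: 15.7
position: [0.4862, 0.2898, -0.0146]
ee_rot: [2.733, 1.548, 0.001]
force: [-4.1, -3.9, 18.5]
width: 0.392
gripper_force: 9.1
```

>>> send_rows --increments '[[3.6,[0,0,0.15],[0,0,0]],[3.6,[0,0,0],[0,0,0]]]'

```text
clock: 15.9
position: [0.4863, 0.2899, -0.0149]
ee_rot: [2.732, 1.548, 0.002]
force: [-8.0, -7.4, 34.9]
width: 0.393
gripper_force: 17.9
```

```bash
python3 -c "
from h import *
go(.486,.290,-.017,1.031)"
```

```text
t 15.9 pos [ 0.4863  0.2899 -0.0149] yaw 1.031 shift_cm [-0.   -0.03  0.21] | 0.2 turn [ 0.002 -0.    -0.   ] F [-8.  -7.4 34.9] w 3.61 g 17.9 q7 -1.61
```

Contact with the base at z ≈ -0.0145, so the tips sit 24.5 mm above the reported TCP. Back off 2 mm and grip the pad.

>>> send_rows --increments '[[3.6,[0,0,-0.5],[0,0,0]],[3.6,[0,0,0],[0,0,0]],[2,[0,0,0],[0,0,0]],[2,[0,0,0],[0,0,0]],[2,[0,0,0],[0,0,0]]]' --force 40

```text
clock: 16.4
position: [0.4858, 0.2895, -0.013]
ee_rot: [2.734, 1.548, -0.001]
force: [0.7, -0.5, -0.9]
width: 0.26
gripper_force: 39.8
```

```bash
python3 -c "
from h import *
go(.486,.290,-.0125,1.031)"
```

```text
t 16.4 pos [ 0.4858  0.2895 -0.013 ] yaw 1.031 shift_cm [ 0.05 -0.01 -0.05] | 0.1 turn [-0.     0.001 -0.   ] F [ 0.7 -0.5 -0.9] w 2.39 g 39.8 q7 -1.61
```

>>> send_rows --increments '[[2,[0,0,-1],[0,0,0]],[2,[0,0,-3],[0,0,0]],[2,[0,0,-4],[0,0,0]],[2,[0,0,-4],[0,0,0]],[2,[0,0,-3.3],[0,0,0]]]'

```text
clock: 16.9
position: [0.4859, 0.29, 0.143]
ee_rot: [-2.733, -1.549, -0.001]
force: [1.2, 0.5, -2.1]
width: 0.257
gripper_force: 39.8
```

```bash
python3 -c "
from h import *
go(.6171,-.0132,.14,1.955)"
```

```text
t 16.9 pos [0.4859 0.29   0.143 ] yaw 1.031 shift_cm [-19.27  26.84   0.28] | 33.0 turn [ 0.001 -0.001 -0.924] F [ 1.2  0.5 -2.1] w 2.36 g 39.8 q7 -1.47
```

>>> send_rows --increments '[[2,[-1.5,2.0,0],[0,0,0]],[2,[-2.6,3.6,0],[0,0,0]],[2,[-2.6,3.6,0],[0,0,0]],[2,[-2.6,3.6,0],[0,0,0]],[2,[-2.6,3.6,0],[0,0,0]]]'

```text
clock: 17.4
position: [0.5657, 0.1016, 0.1409]
ee_rot: [-2.733, -1.549, 0.0]
force: [0.6, 1.4, -3.2]
width: 0.254
gripper_force: 39.8
```

>>> send_rows --increments '[[2,[-2.6,3.6,0],[0,0,0]],[2,[-2.6,3.6,0],[0,0,0]],[2,[-1.4,2.0,0],[0,0,0]],[2,[-0.8,1.2,0],[0,0,0]],[2,[0,0,0],[0,0,-0.14]]]'

```text
clock: 17.9
position: [0.6171, -0.0158, 0.1405]
ee_rot: [2.62, 1.733, -0.001]
force: [0.0, 0.5, -1.4]
width: 0.255
gripper_force: 39.8
```

>>> send_rows --increments '[[2,[0,0,0],[0,0,-0.14]],[2,[0,0,0],[0,0,-0.14]],[2,[0,0,0],[0,0,-0.14]],[2,[0,0,0],[0,0,-0.14]],[2,[0,0,0],[0,0,-0.14]]]'

```text
clock: 18.4
position: [0.6162, -0.012, 0.1408]
ee_rot: [-1.854, -2.535, -0.001]
force: [-0.3, -0.4, -2.0]
width: 0.257
gripper_force: 39.8
```

>>> send_rows --increments '[[2,[0,0,1.5],[0,0,-0.084]],[2,[0,0,2.5],[0,0,0]],[2,[0,0,1.5],[0,0,0]],[2,[0,0,0],[0,0,0]],[2,[0,0,0],[0,0,0]]]'

```text
clock: 18.9
position: [0.6167, -0.0129, 0.0859]
ee_rot: [-1.756, -2.605, -0.0]
force: [0.1, 0.8, -1.6]
width: 0.254
gripper_force: 39.8
```

```bash
python3 -c "
from h import *
go(.6171,-.0132,.03,1.955)
im=arm.get_image('side'); cv2.imwrite('pics/side8raw.png',im[:,:,::-1])
P=arm.observe()['position'];tabw=P+[0,0,.013]
r=blob(im,(18,110,90),(32,255,255),(235,180,310,250))
print('brass',r[0],r[1],r[3],cv2.boundingRect(r[2]),cv2.approxPolyDP(r[2],1.2,True)[:,0,:].tolist())
y=.384;u=np.array([-np.sin(y),np.cos(y),0]);v=np.array([np.cos(y),np.sin(y),0])
for a in(-22,22):
  for z in(0,10): print('base corner x',a,'y-22 z',z,proj('side',P+[0,0,.013]+(a*v-22*u)/1000+[0,0,z/1000]))
"
```

```text
t 18.9 pos [ 0.6167 -0.0129  0.0859] yaw 1.955 shift_cm [-0.05  0.03  5.59] | 5.6 turn [ 0. -0.  0.] F [ 0.1  0.8 -1.6] w 2.33 g 39.8 q7 -0.12
brass [271.71722846 216.60299625] ((270.2500305175781, 216.75001525878906), (14.142135620117188, 12.020814895629883), 45.0) 89.0 (261, 208, 18, 16) [[270, 208], [268, 220], [261, 216], [268, 223], [278, 219]]
base corner x -22 y-22 z 0 [268.07735369 225.83113466]
base corner x -22 y-22 z 10 [268.11512971 223.44584649]
base corner x 22 y-22 z 0 [279.65768364 219.877951  ]
base corner x 22 y-22 z 10 [279.76070084 217.49840834]
```

The side view agrees with the predicted base corners to about a pixel. Lowering to just above the block, correcting the small residual.

>>> send_rows --increments '[[2,[-0.05,0.03,2],[0,0,0]],[2,[0,0,2],[0,0,0]],[2,[0,0,1],[0,0,0]],[2,[0,0,0.3],[0,0,0]],[2,[0,0,0],[0,0,0]]]'

```text
clock: 19.45
position: [0.6174, -0.0138, 0.033]
ee_rot: [1.757, 2.604, 0.001]
force: [0.0, -0.1, -1.1]
width: 0.257
gripper_force: 39.8
```

>>> send_rows --increments '[[2,[0,0,0.3],[0,0,0]],[2,[0,0,0.3],[0,0,0]],[2,[0,0,0],[0,0,0]]]'

```text
clock: 19.75
position: [0.6171, -0.0141, 0.0264]
ee_rot: [1.757, 2.604, -0.0]
force: [0.6, 0.2, -1.6]
width: 0.258
gripper_force: 39.8
```

```bash
python3 -c "
from h import *
go(.6171,-.0132,.017,1.955);print(arm.observe()['ft_torque'])"
```

```text
t 19.75 pos [ 0.6171 -0.0141  0.0264] yaw 1.955 shift_cm [0.08 0.03 0.94] | 0.9 turn [ 0.  0. -0.] F [ 0.6  0.2 -1.6] w 2.37 g 39.8 q7 -0.17
[ 0.02417798 -0.11055186  0.00930079]
```

>>> send_rows --increments '[[2,[0.08,0.03,0],[0,0,0]],[2,[0,0,0.15],[0,0,0]],[2,[0,0,0],[0,0,0]]]'

```text
clock: 20.05
position: [0.617, -0.0131, 0.0248]
ee_rot: [-1.757, -2.604, 0.0]
force: [0.1, -0.3, -2.0]
width: 0.257
gripper_force: 39.8
```

>>> send_rows --increments '[[2,[0,0,0.15],[0,0,0]],[2,[0,0,0],[0,0,0]]]'

```text
clock: 20.25
position: [0.6169, -0.0133, 0.0232]
ee_rot: [-1.757, -2.604, 0.0]
force: [0.5, 0.4, -1.7]
width: 0.256
gripper_force: 39.8
```

```bash
python3 -c "
from h import *
go(.6171,-.0132,.017,1.955);print(arm.observe()['ft_torque'])"
```

```text
t 20.25 pos [ 0.6169 -0.0133  0.0232] yaw 1.955 shift_cm [-0.    0.02  0.62] | 0.6 turn [-0.  0. -0.] F [ 0.5  0.4 -1.7] w 2.35 g 39.8 q7 -0.18
[ 0.01243025 -0.09244588 -0.07216451]
```

No contact and already below the block top, so it is entering the pocket. Continuing down.

>>> send_rows --increments '[[2,[0,0,0.2],[0,0,0]],[2,[0,0,0.2],[0,0,0]],[2,[0,0,0],[0,0,0]]]'

```text
clock: 20.55
position: [0.6168, -0.0132, 0.019]
ee_rot: [-1.757, -2.604, 0.001]
force: [0.1, 1.0, -2.2]
width: 0.259
gripper_force: 39.8
```

>>> send_rows --increments '[[2,[0,0,0.1],[0,0,0]],[2,[0,0,0.1],[0,0,0]],[2,[0,0,0],[0,0,0]]]'

```text
clock: 20.85
position: [0.617, -0.0132, 0.0173]
ee_rot: [-1.757, -2.604, 0.0]
force: [0.0, -0.7, -1.8]
width: 0.255
gripper_force: 39.8
```

>>> send_rows --increments '[[2,[0,0,0.1],[0,0,0]],[2,[0,0,0],[0,0,0]]]'

```text
clock: 21.05
position: [0.6171, -0.0131, 0.017]
ee_rot: [1.757, 2.604, -0.0]
force: [-1.1, -0.6, 4.3]
width: 0.253
gripper_force: 39.8
```

Floor touched at exactly z = 0.017, fully home. Release and retreat.

>>> send_rows --increments '[[3.4,[0,0,0],[0,0,0]],[3.4,[0,0,0],[0,0,0]],[3.4,[0,0,0],[0,0,0]],[3.4,[0,0,0],[0,0,0]],[3.4,[0,0,-1],[0,0,0]]]'

```text
clock: 21.55
position: [0.6161, -0.0134, 0.0256]
ee_rot: [-1.756, -2.603, 0.002]
force: [-0.0, -1.0, 0.1]
width: 0.371
gripper_force: 0.0
```

>>> send_rows --increments '[[3.4,[0,0,-3],[0,0,0]],[3.4,[0,0,-4],[0,0,0]],[3.4,[0,0,-4],[0,0,0]],[3.4,[0,0,-4],[0,0,0]],[3.4,[-4,0,0],[0,0,0]]]'

```text
clock: 22.05
position: [0.6342, -0.0424, 0.1847]
ee_rot: [1.741, 2.608, 0.014]
force: [1.4, 0.9, 0.2]
width: 0.368
gripper_force: 0.0
```

>>> send_rows --increments '[[3.4,[4.5,0,0],[0,0,0]],[3.4,[4.5,0,0],[0,0,0]],[3.4,[4.5,0,0],[0,0,0]],[3.4,[4.5,0,0],[0,0,0]],[3.4,[4.5,0,0],[0,0,0]]]'

```text
clock: 22.55
position: [0.5469, 0.16, 0.1773]
ee_rot: [1.757, 2.604, 0.001]
force: [0.9, 0.4, 1.3]
width: 0.371
gripper_force: 0.0
```

>>> send_rows --increments '[[3.4,[4,0,0],[0,0,0]],[3.4,[0,0,0],[0,0,0]],[3.4,[0,0,0],[0,0,0]]]'

```text
clock: 22.85
position: [0.5324, 0.1966, 0.1772]
ee_rot: [1.753, 2.607, 0.001]
force: [1.0, -0.9, -0.1]
width: 0.37
gripper_force: 0.0
```

```bash
python3 - <<'E'
from h import *
go(.6171,-.0132,.17,1.955)
t=arm.get_image('top');s=arm.get_image('side')
cv2.imwrite('pics/t9.png',t[:,:,::-1]);cv2.imwrite('pics/s9.png',s[:,:,::-1])
y=.384;u=np.array([-np.sin(y),np.cos(y),0]);v=np.array([np.cos(y),np.sin(y),0]);O=np.array([.6171,-.0132,.04])
for n,im,b in(('top',t,(255,155,300,200)),('side',s,(245,205,300,260))):
    try:
        r=blob(im,(15,100,60),(35,255,255),b); print(n,'brass',r[0],r[3],cv2.boundingRect(r[2]))
    except Exception as e: print(n,e)
    pts=np.array([proj(n,O+(a*v+c*u)/1000) for a,c in((-20,-22),(20,-22),(20,22),(-20,22),(8,36),(-8,36))]);print(' exp box',pts.min(0),pts.max(0), 'center',proj(n,O),'pad',proj(n,O+[0,0,.016]))
g=cv2.inRange(cv2.cvtColor(s,cv2.COLOR_RGB2HSV),(60,60,20),(95,255,255))[260:360,190:270];ys,xs=np.where(g);print('cover',xs.min()+190,xs.max()+190,ys.min()+260,ys.max()+260)
E
```

```text
t 22.85 pos [0.5324 0.1966 0.1772] yaw 1.958 shift_cm [-22.63  -0.07   0.73] | 22.6 turn [0.001 0.    0.003] F [ 1.  -0.9 -0.1] w 3.39 g 0.0 q7 -0.44
top brass [277.01386001 177.87872488] 240.5 (265, 169, 24, 18)
 exp box [264.48835835 167.44967174] [288.75890117 187.24233051] center [278.18642764 177.3014285 ] pad [278.58274733 176.05777627]
side brass [269.04296875 231.3828125 ] 128.0 (261, 225, 18, 14)
 exp box [260.11396698 224.85476457] [278.57256006 239.24192677] center [269.3037016  232.39695309] pad [269.3719828  228.82485431]
cover 212 246 277 325
```

Blank outline, cover and pocket all match expectation, and the arm is clear. Handing in.

```bash
python3 -c "
from cell import arm
print(arm.sign_off())"
```

```text
the job is handed in; nothing more can be done
None
```

I handed the job in at about 23 s: the cover hangs square on the bar, and the blank is seated in the pocket with its tab in the slot. Both were lowered and released; I kept clear of the bystanders but didn't re-measure them, and `sign_off` returned no verdict.

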